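Find the full gas purifier cartridge by weight and load it

ROBOT

A 6-joint arm with a two-finger parallel gripper is mounted at the origin on the work surface. World frame = base frame: x ahead of the robot, y to its left, z up, the work surface at z = 0. Lengths are in m, angles in rad, forces in N, time in s.
With the tool pointing down it reaches from about 0.35 to 0.85 m from the base axis. Payload 8.1 kg.
Tool frame: the origin (TCP) lies between the finger pads; the fingertips stand 11 mm ahead of it and the grasp point (between the pads) lies 8 mm behind it (robot.tips_ahead is the distance from the TCP to the fingertips, in m); z points along the fingers, y is the line along which they close (so a half turn about z gives the same grasp; the last joint's range is limited). The gripper opens to 93 mm and grips with 3 to 60 N. Pads are 15 mm wide; open, the fingers measure 128 mm over their backs; the gripper's body (75 mm by 188 mm) begins 65 mm behind the grasp point.
Start: joints at [-1.205, 0.13, 1.488, -0, 1.523, -0.085], TCP at [0.261, -0.54, 0.23] pointing down, gripper open.
Joint ranges: [-2.96, 2.96], [-0.89, 2.26], [0.02, 2.5], [-1.34, 4.48], [0, 2.73], [-2.66, 2.66]. Speed limits (rad/s): [2.39, 2.39, 2.79, 3.14, 3.14, 3.14].

INTERFACE

Orientations are given as a rotation vector (axis times angle).
In Python, from plant import robot gives the robot as it stands. The module is installed in compiled form; this text tells all that it offers.
- The arm moves only by the tool move_arm, never from a script. Its argument "deltas" is one flat list of numbers, 7 for each row, row after row: the shift along the tool's x, y, z in m, then the turn, a rotation vector about the tool's x, y, z in rad, then the opening, from 0 (shut) to 1 (fully open). A call has 1 to 12 rows; each row is the pose to reach, as a shift and turn from the pose commanded when the call began, along the tool's axes at that moment; what a row does not reach only later rows make up. A row lasts 1/8 s, in which the tool goes at most 62.5 mm and 10.7 degrees, less where a joint would pass 70% of its speed; a pose out of reach is approached as far as the arm can. A call with a gripper value outside its range is refused whole. The fingers move at their own pace and stop on an object; "squeeze" is the grip in N (left out, the last holds). Time passes only in rows, so rows that repeat a pose let the fingers close. It gives the time, the measured TCP pose, the force, the opening and the grip force at its end, in the units of the state.
- robot.read_state(): the state, without advancing time (a new reading comes with each control period).
- robot.read_camera(name): name is "scene" or "side" or "wrist"; returns (picture, depth): 480x640x3 uint8, red, green, blue; 480x640 float32, m along the optical axis (not along the pixel's ray), 0 where there is no reading.
- robot.camera_model(name): a dict with "K" (3x3 intrinsics, pixels), "R" (3x3) and "t" (3): a world point X has camera coordinates R X + t; the wrist camera has in their place "tool_from_camera" (4x4, takes a point from camera to tool coordinates, whose origin is the TCP and whose axes are the flange's). Camera axes: x right, y down, z forward; pixel columns grow to the right and rows downward; lengths in m; the calibration is good to about 2 mm. A picture is of the moment at which its call begins: read the wrist's pose just before it. camera_model takes no time and is no camera call.
- robot.close_job(): hands the job in; it is judged then, once.
Trained networks look in the newest picture that a camera, given by its name, has taken for a name from the list of things; names that differ only in an ending like _2 or _b are one class to them, and where a whole thing is asked for, a point or a joint stands for the part that bears it (a point fixed in the world has none). Each returns a list of dicts, best first, with "confidence" (0 to 1); they miss things now and then, are a little off and sometimes report something else, mostly with a low value. They report only what shows in the picture. A call takes as long as a camera call. They do not tell look-alikes from the thing itself.
- robot.recognise(camera, label): "uv" ([column, row] in pixels, amid what is visible of it).
The state is a dict: "t": time; "q": joint angles; "dq": joint speeds; "joint_torque": joint torques, N m; "tool_pos": TCP position; "orientation": TCP orientation; "force": force on the tool from outside, world axes, zero at the start; "wrist_torque": the same for the moment, N m; "opening": finger opening in m; "gripper_force": force on a finger pad.
Only numpy, scipy, OpenCV 4.12 (cv2) and the standard library are available. Lean on these libraries where they do the work, as an engineer would, in place of code of your own. Each camera call takes 0.05 s, during which the arm holds its last target. There are 200 camera calls.

TASK

Three purifier cartridges that look alike stand on the bench; one is full and clearly heavier than the two spent ones, so feel their weight in the gripper. Slide the full one into the dock's leaning sleeve until you feel it stop, fully home, and stand both spent ones upright in the grey returns tray. Leave everything else on the bench where it is.

Things in the scene. Friction and masses are not known exactly. Their poses are not given: they have to be found in the camera images.
- cartridge_1: One of three look-alike cartridges: upright aluminium can, 44 (own x) x 26 (own y) x 130 mm tall (z), paper labels, foot tapered to 38 x 20 mm over the lowest 6 mm, brass stub (10 mm dia. and high) on top. Same after a half turn about z. Origin: centre of its underside. One is full, about 600 g; two are spent, about 300 g (each +-15 %). Starts upright on the bench.
- cartridge_2: One of three look-alike cartridges: upright aluminium can, 44 (own x) x 26 (own y) x 130 mm tall (z), paper labels, foot tapered to 38 x 20 mm over the lowest 6 mm, brass stub (10 mm dia. and high) on top. Same after a half turn about z. Origin: centre of its underside. One is full, about 600 g; two are spent, about 300 g (each +-15 %). Starts upright on the bench.
- cartridge_3: One of three look-alike cartridges: upright aluminium can, 44 (own x) x 26 (own y) x 130 mm tall (z), paper labels, foot tapered to 38 x 20 mm over the lowest 6 mm, brass stub (10 mm dia. and high) on top. Same after a half turn about z. Origin: centre of its underside. One is full, about 600 g; two are spent, about 300 g (each +-15 %). Starts upright on the bench.
- dock: White purifier dock fixed to the bench: base 20 mm high, 170 mm long (own x -65 to +105), 130 mm wide (y); housing 70 mm high (gauge to 83) at x 60 to 105. Carries the leaning steel sleeve, whose mouth leans towards the dock's front (own -x, robot side). Origin: on the bench.
- sleeve: Dock's steel sleeve, leaning 30 deg. Origin: centre of its inner floor (the stop), 45 mm above the bench. Own z: out through the mouth; inner width 47 mm along own x, 29 mm along own y (level). Walls 5 mm, straight to z = 70 mm, flared lips to 82 mm. Seated: cartridge origin here, its z along this z, its y along this y (either way round), 48 mm showing.
- tray: Grey open returns tray, fixed to the bench, outside 170 (own x) x 100 (own y) x 50 mm tall, walls and floor 4 mm thick, empty. Origin: centre of its underside, on the bench.
- solvent_bottle: Bystander: clear glass bottle with white cap, 60 mm dia., 150 mm tall. Origin: centre of its underside.
- amber_bottle: Bystander: amber bottle with black cap, 56 mm dia., 140 mm tall. Origin: centre of its underside.
- beaker: Bystander: open glass beaker, 66 mm dia. at the rim, 85 mm tall. Origin: centre of its underside.
- vial_block: Bystander: white block 70 x 50 mm with six small vials, 52 mm tall overall. Origin: centre of its underside.
- septa_box: Bystander: small cardboard box 60 x 40 x 25 mm. Origin: centre of its underside.
- wrench: Bystander: steel wrench 150 mm long lying along its own x. Origin: under its middle.
Mind the look-alikes: they are no part of the job. Leave any orange or turquoise look-alike of the cartridge_2 alone.

How it is judged:
At the end, for the whole second after the job is handed in: Full cartridge home in the sleeve: origin within 4 mm of its floor centre on each sleeve axis, axis within 0.07 rad. Both spent ones (each pressing on the tray with under 4.2 N) in the tray: underside within 8 mm of its floor, within 75 (x), 42 mm (y) of its centre, tilt under 0.12 rad. All at rest (((x of cartridge_1 in the frame of sleeve between -0.004 and 0.004 m and y of cartridge_1 in the frame of sleeve between -0.004 and 0.004 m and z of cartridge_1 in the frame of sleeve between -0.004 and 0.004 m and angle between the z axis of cartridge_1 and the z axis of sleeve, either way round below 0.07 rad and x of cartridge_2 in the frame of tray between -0.075 and 0.075 m and y of cartridge_2 in the frame of tray between -0.042 and 0.042 m and z of cartridge_2 in the frame of tray between -0.001 and 0.012 m and angle between each of cartridge_2, cartridge_3's own z axis and vertical below 0.12 rad and contact force between each of cartridge_2, cartridge_3 and tray below 4.2 N and x of cartridge_3 in the frame of tray between -0.075 and 0.075 m and y of cartridge_3 in the frame of tray between -0.042 and 0.042 m and z of cartridge_3 in the frame of tray between -0.001 and 0.012 m) or (x of cartridge_2 in the frame of sleeve between -0.004 and 0.004 m and y of cartridge_2 in the frame of sleeve between -0.004 and 0.004 m and z of cartridge_2 in the frame of sleeve between -0.004 and 0.004 m and angle between the z axis of cartridge_2 and the z axis of sleeve, either way round below 0.07 rad and x of cartridge_1 in the frame of tray between -0.075 and 0.075 m and y of cartridge_1 in the frame of tray between -0.042 and 0.042 m and z of cartridge_1 in the frame of tray between -0.001 and 0.012 m and angle between each of cartridge_1, cartridge_3's own z axis and vertical below 0.12 rad and contact force between each of cartridge_1, cartridge_3 and tray below 4.2 N and x of cartridge_3 in the frame of tray between -0.075 and 0.075 m and y of cartridge_3 in the frame of tray between -0.042 and 0.042 m and z of cartridge_3 in the frame of tray between -0.001 and 0.012 m) or (x of cartridge_3 in the frame of sleeve between -0.004 and 0.004 m and y of cartridge_3 in the frame of sleeve between -0.004 and 0.004 m and z of cartridge_3 in the frame of sleeve between -0.004 and 0.004 m and angle between the z axis of cartridge_3 and the z axis of sleeve, either way round below 0.07 rad and x of cartridge_1 in the frame of tray between -0.075 and 0.075 m and y of cartridge_1 in the frame of tray between -0.042 and 0.042 m and z of cartridge_1 in the frame of tray between -0.001 and 0.012 m and angle between each of cartridge_1, cartridge_2's own z axis and vertical below 0.12 rad and contact force between each of cartridge_1, cartridge_2 and tray below 4.2 N and x of cartridge_2 in the frame of tray between -0.075 and 0.075 m and y of cartridge_2 in the frame of tray between -0.042 and 0.042 m and z of cartridge_2 in the frame of tray between -0.001 and 0.012 m)) and linear speed of each of cartridge_1, cartridge_2, cartridge_3 below 0.01 m/s); the robot touches nothing.
It fails at once if a bystander is moved more than 25 mm (distance of any of solvent_bottle, amber_bottle, beaker, vial_block, septa_box, wrench from where it was at the start of the episode above 0.025 m).
It also fails if it takes over 72 s, if anything falls off the work surface, if the arm or the gripper's body presses on something with over 40 N, if the wrist force passes 120 N, or if a joint passes its speed limit or range.

## Working session

There is one attempt and no reset: what is moved stays moved. The work goes in short steps, Python scripts to look and compute and a tool call to move; the robot and the scene stay as the last step left them, time stands still between calls to the robot, and variables do not carry over. Pictures are saved under pics/ and viewed, at most 10 in all, crops included, and the job is handed in when it is done.

Besides the shell and the picture viewer there is one more tool, called after "Request:" by a JSON object that holds its "fn" and its "kwargs", one argument or row to a line. move_arm: Moves the arm, as the interface text tells. Its arguments: {"type":"object","properties":{"deltas":{"type":"array","items":{"type":"number"}},"squeeze":{"type":"number"}},"required":["deltas"]}

```bash
mkdir -p pics; cat > h.py <<'E'
import numpy as np, cv2
from plant import robot
from scipy.spatial.transform import Rotation as Rn
def shot(n,name=None):
    s=robot.read_state(); p,d=robot.read_camera(n)
    if name: cv2.imwrite('pics/'+name+'.png',p[:,:,::-1])
    return s,p,d
def cloud(n,s,d):
    m=robot.camera_model(n);K=np.array(m['K']);v,u=np.mgrid[0:480,0:640]
    P=np.stack([(u-K[0,2])/K[0,0]*d,(v-K[1,2])/K[1,1]*d,d],-1)
    if n=='wrist':
        T=np.array(m['tool_from_camera']);P=P@T[:3,:3].T+T[:3,3]
        P=P@Rn.from_rotvec(s['orientation']).as_matrix().T+np.array(s['tool_pos'])
    else: P=(P-np.array(m['t']))@np.array(m['R'])
    P[d<=0]=np.nan
    return P
E
python3 - <<'E'
from h import *
for n in('scene','side'):
    s,p,d=shot(n,n);P=cloud(n,s,d);np.save(n,P)
    for l in('cartridge_1','dock','sleeve','tray'):
        for r in robot.recognise(n,l):
            u,v=map(int,r['uv']);print(n,l,(u,v),round(r['confidence'],2),P[v,u].round(3))
s=robot.read_state();print(s['t'],s['tool_pos'],s['orientation'],s['force'],Rn.from_rotvec(s['orientation']).as_matrix().round(3))
E
```

```text
scene cartridge_1 (329, 160) 0.9 [0.409 0.085 0.098]
scene cartridge_1 (431, 263) 0.87 [0.725 0.166 0.111]
scene cartridge_1 (367, 154) 0.87 [0.416 0.17  0.094]
scene cartridge_1 (245, 200) 0.83 [ 0.456 -0.113  0.096]
scene cartridge_1 (334, 196) 0.65 [0.502 0.061 0.092]
scene cartridge_1 (341, 257) 0.64 [0.657 0.015 0.108]
scene dock (169, 296) 0.8 [ 0.603 -0.302  0.06 ]
scene dock (246, 203) 0.32 [ 0.453 -0.111  0.082]
scene sleeve (159, 270) 0.76 [ 0.575 -0.305  0.109]
scene tray (447, 216) 0.72 [0.569 0.303 0.006]
side cartridge_1 (351, 226) 0.9 [0.63  0.01  0.091]
side cartridge_1 (371, 185) 0.83 [0.708 0.161 0.09 ]
side cartridge_1 (269, 223) 0.75 [0.482 0.053 0.086]
side cartridge_1 (246, 284) 0.73 [ 0.433 -0.121  0.088]
side cartridge_1 (224, 219) 0.61 [0.4   0.069 0.092]
side cartridge_1 (231, 189) 0.6 [0.414 0.172 0.101]
side dock (353, 395) 0.68 [ 0.554 -0.334  0.072]
side sleeve (341, 365) 0.98 [ 0.548 -0.29   0.075]
side sleeve (269, 222) 0.44 [0.482 0.051 0.089]
side tray (300, 186) 0.92 [0.578 0.34  0.006]
0.5 [ 0.26143481 -0.54003147  0.22956662] [-3.06202512e+00 -7.02123710e-01  1.83184321e-05] [ 1.44780607  0.78670007 -0.11012882] [[ 0.9    0.436 -0.   ]
 [ 0.436 -0.9    0.   ]
 [ 0.    -0.    -1.   ]]
```

View pics/scene.png

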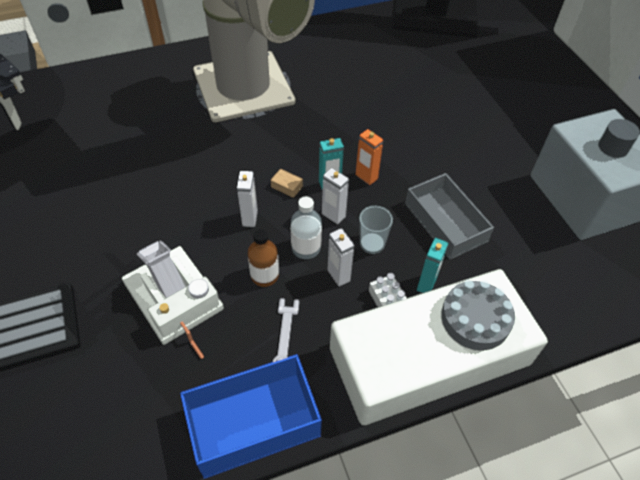

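View pics/side.png

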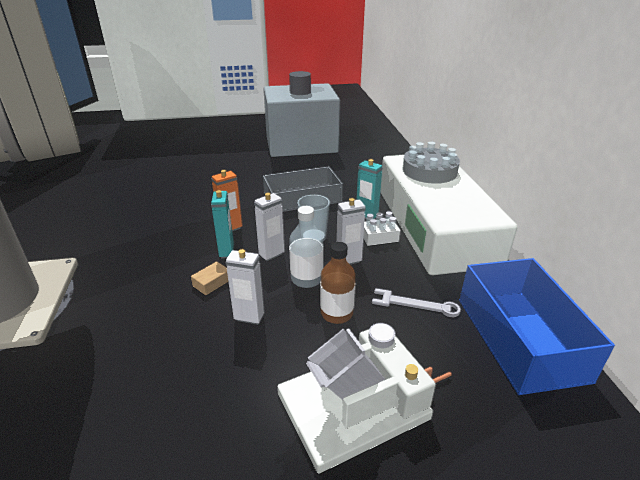

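Scene view: the aluminium cartridges are at (245,200), (334,196) and (341,257). The look-alikes to avoid are turquoise at (329,160) and (431,263), and orange at (367,154). The dock is at (165,290), with the sleeve mouth facing up and left at (155,250). The tray is at (450,215). Next I'll fit poses and take one close crop.

```bash
python3 - <<'E'
from h import *
A=np.load('scene.npy');B=np.load('side.npy')
Q=np.vstack([A.reshape(-1,3),B.reshape(-1,3)]);Q=Q[np.isfinite(Q).all(1)]
for nm,c in dict(near=(.456,-.113),mid=(.5,.06),far=(.65,.013)).items():
    for z0,z1 in((.126,.134),(.02,.12)):
        q=Q[(np.hypot(*(Q[:,:2]-c).T)<.05)&(Q[:,2]>z0)&(Q[:,2]<z1)]
        r=cv2.minAreaRect(q[:,:2].astype(np.float32)*1000);print(nm,z0,len(q),np.round(r[0]),np.round(r[1]),round(r[2],1))
def rep(nm,x0,x1,y0,y1,z0,z1):
    q=Q[(Q[:,0]>x0)&(Q[:,0]<x1)&(Q[:,1]>y0)&(Q[:,1]<y1)&(Q[:,2]>z0)&(Q[:,2]<z1)]
    if len(q)>4:
        r=cv2.minAreaRect(q[:,:2].astype(np.float32)*1000);print(nm,len(q),np.round(r[0]),np.round(r[1]),round(r[2],1),q[:,2].max().round(3))
rep('tray',.45,.7,.2,.42,.046,.054)
rep('dockbase',.45,.75,-.42,-.18,.017,.023)
rep('house',.45,.75,-.42,-.18,.066,.074)
rep('sleeve',.45,.75,-.42,-.18,.095,.2)
for l in('solvent_bottle','amber_bottle','beaker','vial_block','septa_box','wrench'):
    for n,P in(('scene',A),('side',B)):
        robot
s=None
for n,P in(('scene',A),('side',B)):
    for l in('solvent_bottle','amber_bottle','beaker'):
        for r in robot.recognise(n,l)[:1]:
            u,v=map(int,r['uv']);print(n,l,(u,v),P[v,u].round(3))
p=cv2.imread('pics/scene.png')[130:300,220:400];cv2.imwrite('pics/crop.png',cv2.resize(p,None,fx=3.3,fy=3.3))
E
```

```text
near 0.126 525 [ 434. -106.] [30. 48.] 68.1
near 0.02 2058 [ 434. -107.] [32. 49.] 67.6
mid 0.126 396 [484.  67.] [49. 28.] 29.2
mid 0.02 1909 [485.  68.] [51. 31.] 29.9
far 0.126 460 [633.  22.] [48. 29.] 9.7
far 0.02 1730 [633.  21.] [50. 31.] 10.7
tray 867 [578. 292.] [175. 107.] 8.5 0.054
dockbase 6601 [ 578. -296.] [201. 131.] 16.6 0.023
house 4228 [ 588. -293.] [127. 122.] 16.4 0.074
sleeve 2488 [ 545. -306.] [81. 51.] 16.4 0.137
scene solvent_bottle (306, 229) [ 0.569 -0.022  0.101]
scene amber_bottle (261, 258) [ 0.602 -0.123  0.096]
scene beaker (375, 227) [0.558 0.134 0.026]
side solvent_bottle (306, 253) [ 0.538 -0.046  0.081]
side amber_bottle (338, 287) [ 0.574 -0.144  0.082]
side beaker (319, 208) [0.593 0.142 0.055]
```

View pics/crop.png

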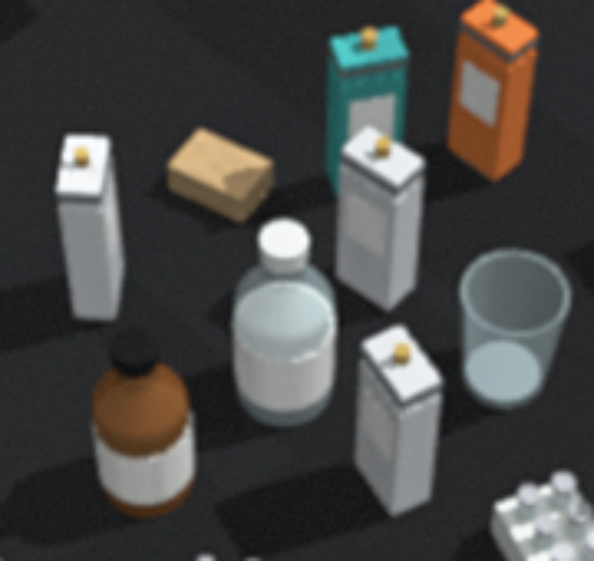

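The crop confirms three aluminium cans, with the turquoise and orange ones clearly different. I'll start with the near one, cartridge A at (434,-106) mm, long axis about -22°.

```bash
cat >> h.py <<'E'
def goal(x,y,z,yaw,tilt=0):
    """tool x at yaw (deg), tool z tilted `tilt` deg from down towards +tool x; gives the delta row"""
    s=robot.read_state();R0=Rn.from_rotvec(s['orientation'])
    Rg=Rn.from_euler('z',yaw,degrees=True)*Rn.from_euler('y',-tilt,degrees=True)*Rn.from_matrix(np.diag([1,-1,-1.]))
    d=R0.inv().apply(np.array([x,y,z])-s['tool_pos']);w=(R0.inv()*Rg).as_rotvec()
    rows=int(np.ceil(max(np.linalg.norm(d)/.0625,np.degrees(np.linalg.norm(w))/10.7)))
    print('delta',d.round(4),w.round(4),'rows',rows)
E
python3 - <<'E'
from h import *
goal(.434,-.106,.25,-21.9)
print(robot.camera_model('wrist')['tool_from_camera'],robot.read_state()['opening'])
A=np.load('scene.npy');B=np.load('side.npy')
Q=np.vstack([A.reshape(-1,3),B.reshape(-1,3)]);Q=Q[np.isfinite(Q).all(1)]
a=np.radians(16.4);e=np.array([[np.cos(a),np.sin(a)],[-np.sin(a),np.cos(a)]])
L=(Q[:,:2])@e.T
m=(Q[:,0]>.4)&(Q[:,0]<.8)&(Q[:,1]>-.45)&(Q[:,1]<-.15)
for z0,z1 in((.015,.025),(.065,.075),(.08,.09),(.1,.105),(.11,.115),(.12,.125),(.13,.14)):
    k=m&(Q[:,2]>z0)&(Q[:,2]<z1);print(z0,k.sum(),np.percentile(L[k],[0,1,5,50,95,99,100],axis=0).round(3).T.tolist())
E
```

```text
delta [ 0.3444 -0.3155 -0.0203] [-1.00e-04 -0.00e+00  8.33e-01] rows 8
[[ 8.20890010e-05 -9.63901250e-01 -2.66259974e-01  7.40700625e-02]
 [ 9.99999676e-01 -1.34018731e-04  7.93471860e-04 -1.69902016e-03]
 [-8.00512341e-04 -2.66259953e-01  9.63900927e-01 -1.54481265e-01]
 [ 0.00000000e+00  0.00000000e+00  0.00000000e+00  1.00000000e+00]] 0.09331210357560696
0.015 7435 [[0.37, 0.371, 0.375, 0.415, 0.675, 0.71, 0.724], [-0.534, -0.513, -0.511, -0.48, -0.391, -0.384, -0.37]]
0.065 4902 [[0.418, 0.425, 0.434, 0.508, 0.69, 0.716, 0.724], [-0.534, -0.52, -0.504, -0.466, -0.403, -0.388, -0.37]]
0.08 1609 [[0.409, 0.414, 0.418, 0.511, 0.686, 0.714, 0.723], [-0.533, -0.516, -0.486, -0.432, -0.4, -0.395, -0.371]]
0.1 464 [[0.396, 0.397, 0.398, 0.42, 0.468, 0.47, 0.473], [-0.472, -0.472, -0.468, -0.444, -0.427, -0.424, -0.422]]
0.11 279 [[0.413, 0.414, 0.417, 0.438, 0.464, 0.465, 0.466], [-0.473, -0.472, -0.471, -0.435, -0.426, -0.423, -0.422]]
0.12 221 [[0.427, 0.43, 0.433, 0.449, 0.46, 0.461, 0.461], [-0.472, -0.472, -0.471, -0.44, -0.425, -0.423, -0.422]]
0.13 177 [[0.447, 0.448, 0.451, 0.453, 0.458, 0.46, 0.46], [-0.471, -0.469, -0.466, -0.449, -0.428, -0.425, -0.424]]
```

Request:
{"fn": "move_arm", "kwargs": {
  "deltas": [0.344,-0.3155,-0.02,0,0,0.833,0.5,0.344,-0.3155,-0.02,0,0,0.833,0.5,0.344,-0.3155,-0.02,0,0,0.833,0.5,0.344,-0.3155,-0.02,0,0,0.833,0.5,0.344,-0.3155,-0.02,0,0,0.833,0.5,0.344,-0.3155,-0.02,0,0,0.833,0.5,0.344,-0.3155,-0.02,0,0,0.833,0.5,0.344,-0.3155,-0.02,0,0,0.833,0.5,0.344,-0.3155,-0.02,0,0,0.833,0.5,0.344,-0.3155,-0.02,0,0,0.833,0.5],
  "squeeze": 50
}}

```text
t: 2.05
tool_pos: [0.4335, -0.1066, 0.2496]
orientation: [3.084, -0.596, -0.0]
force: [0.4, -0.2, 0.1]
opening: 0.0464
gripper_force: 0.0
```

```bash
python3 - <<'E'
from h import *
s,p,d=shot('wrist','w1');P=cloud('wrist',s,d).reshape(-1,3);P=P[np.isfinite(P).all(1)]
print(s['t'],s['tool_pos'].round(4),s['force'],s['opening'])
for nm,c in dict(near=(.434,-.107),mid=(.484,.067),far=(.633,.022)).items():
    q=P[(np.hypot(*(P[:,:2]-c).T)<.04)&(P[:,2]>.126)&(P[:,2]<.135)]
    if len(q)>20:
        r=cv2.minAreaRect(q[:,:2].astype(np.float32)*1000);print(nm,len(q),np.round(r[0],1),np.round(r[1],1),round(r[2],1),np.median(q[:,2]))
goal(.434,-.106,.105,-21.9)
E
```

```text
2.05 [ 0.4335 -0.1066  0.2496] [ 0.42359497 -0.17900169  0.11271701] 0.046351759731200495
near 1515 [ 433.  -103.2] [25.5 44.2] 67.6 0.12917893983277412
mid 1489 [484.9  69.8] [44.1 27.2] 30.3 0.12898574198649987
far 2325 [632.4  24.5] [44.8 26.8] 10.0 0.1290840721465361
delta [ 0.0003 -0.0013  0.1446] [ 0.0004  0.0001 -0.0006] rows 3
```

```bash
python3 - <<'E'
from h import *
goal(.433,-.104,.105,-22.3)
E
```

```text
delta [-0.0014 -0.0027  0.1446] [0.0004 0.0001 0.0064] rows 3
```

Request:
{"fn": "move_arm", "kwargs": {
  "deltas": [-0.0014,-0.0027,0.05,0,0,0.006,0.5,-0.0014,-0.0027,0.1,0,0,0.006,0.5,-0.0014,-0.0027,0.1445,0,0,0.006,0.5,-0.0014,-0.0027,0.1445,0,0,0.006,0.5,-0.0014,-0.0027,0.1445,0,0,0.006,0,-0.0014,-0.0027,0.1445,0,0,0.006,0,-0.0014,-0.0027,0.1445,0,0,0.006,0,-0.0014,-0.0027,0.1445,0,0,0.006,0],
  "squeeze": 50
}}

```text
t: 3.1
tool_pos: [0.4349, -0.104, 0.1074]
orientation: [3.082, -0.606, 0.006]
force: [-0.8, -1.5, 7.1]
opening: 0.0256
gripper_force: 49.8
```

Request:
{"fn": "move_arm", "kwargs": {
  "deltas": [0,0,-0.02,0,0,0,0,0,0,-0.07,0,0,0,0,0,0,-0.12,0,0,0,0,0,0,-0.165,0,0,0,0,0,0,-0.165,0,0,0,0,0,0,-0.165,0,0,0,0]
}}

```text
t: 3.85
tool_pos: [0.433, -0.103, 0.2692]
orientation: [-3.082, 0.606, 0.002]
force: [-0.3, 0.6, -3.9]
opening: 0.0256
gripper_force: 49.8
```

```bash
python3 - <<'E'
from h import *
s,p,d=shot('wrist','w2')
f=[]
for i in range(4):
    robot.read_camera('wrist');s=robot.read_state();f.append(s['force'].round(2))
print(f,s['t'],s['tool_pos'])
P=cloud('wrist',s,d);R=Rn.from_rotvec(s['orientation']);T=R.inv().apply((P-s['tool_pos']).reshape(-1,3))
k=(abs(T[:,0])<.05)&(abs(T[:,1])<.03)&(T[:,2]<-.0)&(T[:,2]>-.04);print(k.sum(),np.nanpercentile(T[k],[1,10,50,90,99],axis=0).round(4).T if k.sum() else '')
goal(.578-.042*np.cos(np.radians(8.5)),.292-.042*np.sin(np.radians(8.5)),.29,8.5)
E
```

```text
[array([-0.47,  1.  , -2.96]), array([-0.71,  0.1 , -3.  ]), array([-0.3 , -0.15, -3.08]), array([-1.02, -0.44, -2.82])] 4.1 [ 0.43259704 -0.10290916  0.26852997]
7665 [[-0.0082 -0.0013  0.0083  0.0194  0.0201]
 [-0.0275 -0.019  -0.0012  0.0162  0.0247]
 [-0.0388 -0.0318 -0.0217 -0.0085 -0.001 ]]
delta [-0.0511 -0.3991 -0.0214] [-0.0006  0.0028 -0.5366] rows 7
```

View pics/w2.png

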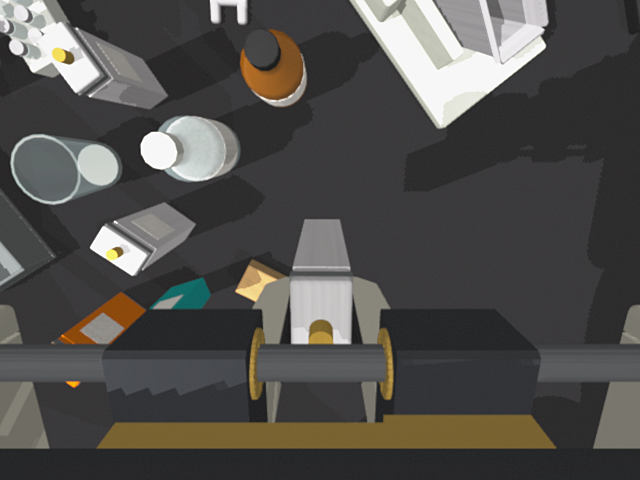

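In w2 the can hangs straight between the fingers at (320,300). It weighs 3.0 N, so it's spent and goes to the tray.

Request:
{"fn": "move_arm", "kwargs": {
  "deltas": [-0.051,-0.399,-0.021,0,0,-0.537,0,-0.051,-0.399,-0.021,0,0,-0.537,0,-0.051,-0.399,-0.021,0,0,-0.537,0,-0.051,-0.399,-0.021,0,0,-0.537,0,-0.051,-0.399,-0.021,0,0,-0.537,0,-0.051,-0.399,-0.021,0,0,-0.537,0,-0.051,-0.399,-0.021,0,0,-0.537,0,-0.051,-0.399,-0.021,0,0,-0.537,0,-0.051,-0.399,-0.021,0,0,-0.537,0,-0.051,-0.399,-0.021,0,0,-0.537,0]
}}

```text
t: 5.35
tool_pos: [0.5371, 0.2842, 0.291]
orientation: [3.133, 0.231, -0.001]
force: [-0.2, 0.2, -2.6]
opening: 0.0256
gripper_force: 49.9
```

```bash
python3 - <<'E'
from h import *
s,p,d=shot('wrist');P=cloud('wrist',s,d).reshape(-1,3)
print(s['t'],s['tool_pos'],s['force'])
q=P[(P[:,2]>.045)&(P[:,2]<.055)&(abs(P[:,0]-.578)<.12)&(abs(P[:,1]-.292)<.09)]
r=cv2.minAreaRect(q[:,:2].astype(np.float32)*1000);print(len(q),r)
goal(.536,.286,.114,8.5)
E
```

```text
5.35 [0.53710999 0.28424852 0.29097413] [-0.17046355  0.19583068 -2.64449838]
1706 ((578.0436401367188, 295.2456970214844), (170.34689331054688, 100.24462890625), 8.033114433288574)
delta [-0.0009 -0.0019  0.1772] [ 0.0002  0.     -0.001 ] rows 3
```

Request:
{"fn": "move_arm", "kwargs": {
  "deltas": [0,-0.005,0.06,0,0,0,0,0,-0.005,0.12,0,0,0,0,0,-0.005,0.16,0,0,0,0,0,-0.005,0.173,0,0,0,0,0,-0.005,0.178,0,0,0,0,0,-0.005,0.18,0,0,0,0,0,-0.005,0.18,0,0,0,0]
}}

```text
t: 6.28
tool_pos: [0.5376, 0.2909, 0.1131]
orientation: [-3.132, -0.233, -0.004]
force: [0.7, 0.2, -2.3]
opening: 0.0261
gripper_force: 49.9
```

Request:
{"fn": "move_arm", "kwargs": {
  "deltas": [0,0,0.001,0,0,0,0,0,0,0.002,0,0,0,0,0,0,0.002,0,0,0,0]
}}

```text
t: 6.65
tool_pos: [0.5374, 0.2908, 0.1115]
orientation: [-3.132, -0.234, -0.004]
force: [-1.7, -1.5, 6.6]
opening: 0.0256
gripper_force: 49.9
```

Request:
{"fn": "move_arm", "kwargs": {
  "deltas": [0,0,0,0,0,0,0.5,0,0,0,0,0,0,0.5,0,0,-0.02,0,0,0,0.5,0,0,-0.08,0,0,0,0.5,0,0,-0.14,0,0,0,0.5]
}}

```text
t: 7.28
tool_pos: [0.5361, 0.2903, 0.2517]
orientation: [3.133, 0.234, -0.0]
force: [0.2, 0.4, 0.4]
opening: 0.0464
gripper_force: 0.0
```

```bash
python3 - <<'E'
from h import *
s=robot.read_state();print(s['t'],s['opening'])
goal(.6322,.0245,.25,10.0)
E
```

```text
7.275 0.046391093961078184
delta [0.0557 0.2771 0.0017] [ 0.      0.0001 -0.0257] rows 5
```

Request:
{"fn": "move_arm", "kwargs": {
  "deltas": [0.0557,0.277,0,0,0,-0.0257,0.5,0.0557,0.277,0,0,0,-0.0257,0.5,0.0557,0.277,0,0,0,-0.0257,0.5,0.0557,0.277,0,0,0,-0.0257,0.5,0.0557,0.277,0,0,0,-0.0257,0.5,0.0557,0.277,0,0,0,-0.0257,0.5,0.0557,0.277,0.03,0,0,-0.0257,0.5,0.0557,0.277,0.09,0,0,-0.0257,0.5,0.0557,0.277,0.145,0,0,-0.0257,0.5,0.0557,0.277,0.145,0,0,-0.0257,0.5,0.0557,0.277,0.145,0,0,-0.0257,0.5]
}}

```text
t: 8.65
tool_pos: [0.6339, 0.0255, 0.1072]
orientation: [3.129, 0.275, 0.005]
force: [0.4, 0.5, 0.2]
opening: 0.0469
gripper_force: 0.0
```

Request:
{"fn": "move_arm", "kwargs": {
  "deltas": [0,0,0,0,0,0,0,0,0,0,0,0,0,0,0,0,0,0,0,0,0,0,0,0,0,0,0,0,0,0,-0.05,0,0,0,0,0,0,-0.11,0,0,0,0,0,0,-0.165,0,0,0,0,0,0,-0.185,0,0,0,0,0,0,-0.185,0,0,0,0,0,0,-0.185,0,0,0,0,0,0,-0.185,0,0,0,0]
}}

```text
t: 10.02
tool_pos: [0.6314, 0.0248, 0.2857]
orientation: [-3.129, -0.274, 0.008]
force: [0.1, -0.0, -2.4]
opening: 0.0258
gripper_force: 49.9
```

```bash
python3 - <<'E'
from h import *
f=[]
for i in range(3):
    robot.read_camera('wrist');s=robot.read_state();f.append(s['force'][2].round(2))
print(f,s['t'],s['opening']); goal(.619,.301,.286,8.0)
E
```

```text
[np.float64(-2.84), np.float64(-2.0), np.float64(-1.65)] 10.175 0.025748739512942025
delta [ 0.0351 -0.2743  0.0016] [-0.0005  0.0023  0.0349] rows 5
```

Request:
{"fn": "move_arm", "kwargs": {
  "deltas": [0.035,-0.275,0,0,0,0.035,0,0.035,-0.275,0,0,0,0.035,0,0.035,-0.275,0,0,0,0.035,0,0.035,-0.275,0,0,0,0.035,0,0.035,-0.275,0,0,0,0.035,0,0.035,-0.275,0,0,0,0.035,0,0.035,-0.275,0.05,0,0,0.035,0,0.035,-0.275,0.11,0,0,0.035,0,0.035,-0.275,0.15,0,0,0.035,0,0.035,-0.275,0.17,0,0,0.035,0,0.035,-0.275,0.17,0,0,0.035,0]
}}

```text
t: 11.55
tool_pos: [0.6187, 0.3005, 0.1178]
orientation: [3.133, 0.218, -0.004]
force: [0.6, -0.3, -2.2]
opening: 0.026
gripper_force: 49.9
```

Request:
{"fn": "move_arm", "kwargs": {
  "deltas": [0,0,0.003,0,0,0,0,0,0,0.005,0,0,0,0,0,0,0.005,0,0,0,0]
}}

```text
t: 11.92
tool_pos: [0.6199, 0.3019, 0.1153]
orientation: [-3.133, -0.219, -0.003]
force: [-0.2, -0.2, -3.0]
opening: 0.0258
gripper_force: 49.9
```

Request:
{"fn": "move_arm", "kwargs": {
  "deltas": [0,0,0.002,0,0,0,0,0,0,0.002,0,0,0,0]
}}

```text
t: 12.18
tool_pos: [0.6192, 0.3016, 0.112]
orientation: [3.134, 0.219, -0.0]
force: [-0.3, 0.6, -2.3]
opening: 0.0256
gripper_force: 49.9
```

Request:
{"fn": "move_arm", "kwargs": {
  "deltas": [0,0,0.0015,0,0,0,0,0,0,0.0015,0,0,0,0]
}}

```text
t: 12.42
tool_pos: [0.6191, 0.3016, 0.1104]
orientation: [3.134, 0.219, -0.001]
force: [0.0, -0.2, -2.8]
opening: 0.0256
gripper_force: 49.9
```

Request:
{"fn": "move_arm", "kwargs": {
  "deltas": [0,0,0.0015,0,0,0,0,0,0,0.0015,0,0,0,0]
}}

```text
t: 12.68
tool_pos: [0.6196, 0.3017, 0.1101]
orientation: [-3.134, -0.219, -0.001]
force: [-2.1, -1.2, 4.5]
opening: 0.0256
gripper_force: 49.9
```

Request:
{"fn": "move_arm", "kwargs": {
  "deltas": [0,0,0,0,0,0,0.5,0,0,0,0,0,0,0.5,0,0,-0.02,0,0,0,0.5,0,0,-0.08,0,0,0,0.5,0,0,-0.14,0,0,0,0.5,0,0,-0.14,0,0,0,0.5]
}}

```text
t: 13.42
tool_pos: [0.6226, 0.303, 0.2595]
orientation: [-3.129, -0.219, -0.022]
force: [1.0, 0.2, 0.7]
opening: 0.0463
gripper_force: 0.0
```

```bash
python3 - <<'E'
from h import *
print(robot.read_state()['t']);goal(.4848,.0695,.25,30.2)
E
```

```text
13.425
delta [-0.1691  0.2121  0.0064] [-0.0007 -0.0145 -0.3875] rows 5
```

Request:
{"fn": "move_arm", "kwargs": {
  "deltas": [-0.169,0.213,0,0,0,-0.387,0.5,-0.169,0.213,0,0,0,-0.387,0.5,-0.169,0.213,0,0,0,-0.387,0.5,-0.169,0.213,0,0,0,-0.387,0.5,-0.169,0.213,0,0,0,-0.387,0.5,-0.169,0.213,0,0,0,-0.387,0.5,-0.169,0.213,0,0,0,-0.387,0.5,-0.169,0.213,0,0,0,-0.387,0.5]
}}

```text
t: 14.42
tool_pos: [0.4819, 0.0681, 0.2491]
orientation: [-3.033, -0.819, 0.0]
force: [-0.1, 0.2, 0.0]
opening: 0.0464
gripper_force: 0.0
```

```bash
python3 - <<'E'
from h import *
s,p,d=shot('wrist','w3');P=cloud('wrist',s,d).reshape(-1,3);P=P[np.isfinite(P).all(1)]
print(s['t'],s['tool_pos'].round(4),s['force'],s['orientation'])
for nm,c in dict(mid=(.484,.067),t1=(.537,.29),t2=(.619,.301)).items():
    for z0,z1 in((.124,.139),):
        q=P[(np.hypot(*(P[:,:2]-c).T)<.035)&(P[:,2]>z0)&(P[:,2]<z1)]
        if len(q)>20:
            r=cv2.minAreaRect(q[:,:2].astype(np.float32)*1000);print(nm,len(q),np.round(r[0],1),np.round(r[1],1),round(r[2],1),np.median(q[:,2]))
goal(.4848,.0695,.105,30.2)
E
```

```text
14.425 [0.4819 0.0681 0.2491] [-0.14608196  0.23347335  0.02597115] [-3.03260443e+00 -8.19284473e-01  1.64813493e-04]
mid 1613 [484.6  70.3] [44.5 26.2] 29.6 0.12925119745084301
t1 2182 [533.3 291.1] [40.3 28.2] 8.2 0.13280167580101732
delta [0.0033 0.0003 0.144 ] [-0.0003  0.0003  0.0007] rows 3
```

View pics/w3.png

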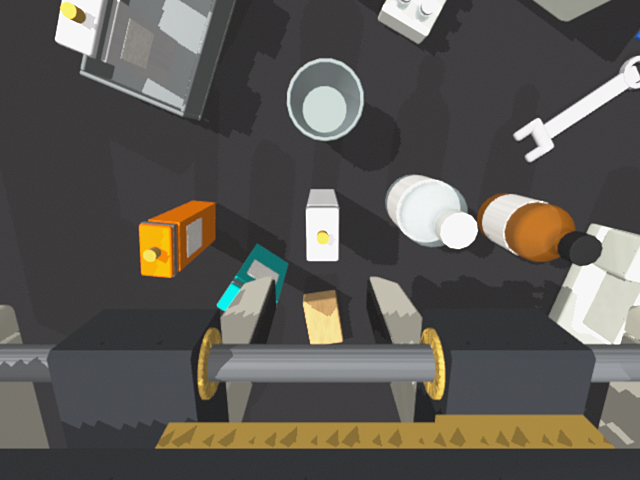

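The target at (322,232) stands between the fingers' lanes, clear of turquoise (250,280). The spent can is upright in the tray at (85,25). Next I grasp the full one.

Request:
{"fn": "move_arm", "kwargs": {
  "deltas": [0.003,-0.0005,0.05,0,0,-0.004,0.5,0.003,-0.0005,0.1,0,0,-0.004,0.5,0.003,-0.0005,0.143,0,0,-0.004,0.5,0.003,-0.0005,0.143,0,0,-0.004,0.5,0.003,-0.0005,0.143,0,0,-0.004,0.5,0.003,-0.0005,0.143,0,0,-0.004,0,0.003,-0.0005,0.143,0,0,-0.004,0,0.003,-0.0005,0.143,0,0,-0.004,0,0.003,-0.0005,0.143,0,0,-0.004,0],
  "squeeze": 58
}}

```text
t: 15.6
tool_pos: [0.4849, 0.069, 0.1075]
orientation: [3.031, 0.823, 0.004]
force: [-0.4, -1.3, 6.2]
opening: 0.0257
gripper_force: 58.0
```

Request:
{"fn": "move_arm", "kwargs": {
  "deltas": [0,0,-0.02,0,0,0,0,0,0,-0.07,0,0,0,0,0,0,-0.12,0,0,0,0,0,0,-0.165,0,0,0,0,0,0,-0.185,0,0,0,0,0,0,-0.185,0,0,0,0,0,0,-0.185,0,0,0,0]
}}

```text
t: 16.48
tool_pos: [0.4828, 0.0691, 0.2883]
orientation: [-3.031, -0.823, 0.007]
force: [-0.1, -0.7, -6.5]
opening: 0.0254
gripper_force: 58.0
```

```bash
python3 - <<'E'
from h import *
f=[]
for i in range(3):
    s,p,d=shot('wrist');f.append(s['force'][2].round(2))
print(f,s['t'],s['opening'],s['tool_pos'],s['orientation'])
P=cloud('wrist',s,d);R=Rn.from_rotvec(s['orientation']);T=R.inv().apply((P-s['tool_pos']).reshape(-1,3))
k=(abs(T[:,1])<.01)&(T[:,2]<.1)&(T[:,2]>-.045)&(abs(T[:,0])<.04)
for z0 in np.arange(-.045,.1,.01):
    q=T[k&(T[:,2]>z0)&(T[:,2]<z0+.01)];
    if len(q)>5: print(round(z0,3),len(q),q[:,0].min().round(4),np.median(q[:,0]).round(4),q[:,0].max().round(4),q[:,2].max().round(4))
q=T[k&(abs(T[:,0]-.014)<.004)];print('top z',np.percentile(q[:,2],[5,50,95]).round(4))
goal(.47,-.30,.33,16.4)
E
```

```text
[np.float64(-6.49), np.float64(-6.6), np.float64(-7.04)] 16.575 0.025932496412042722 [0.4827461  0.06907367 0.28838716] [-3.03070565 -0.82334403  0.00682601]
-0.035 535 -0.0019 0.0027 0.006 -0.025
-0.025 2962 -0.0083 0.0118 0.0233 -0.0152
-0.015 283 0.0217 0.0225 0.023 -0.0052
-0.005 333 0.0214 0.0223 0.0229 0.005
0.005 250 0.0217 0.0223 0.0228 0.0149
0.015 211 0.0219 0.0223 0.0228 0.0249
0.025 181 0.0219 0.0224 0.0228 0.035
0.035 155 0.0219 0.0223 0.0227 0.045
0.045 136 0.022 0.0223 0.0227 0.0548
0.055 119 0.0218 0.0223 0.0227 0.065
0.065 99 0.0219 0.0223 0.0226 0.075
0.075 90 0.022 0.0223 0.0226 0.085
0.085 82 0.022 0.0222 0.0227 0.095
0.095 40 0.0221 0.0223 0.0225 0.1
top z [-0.0228 -0.0219 -0.0209]
delta [-0.198   0.3117 -0.0411] [-0.0014  0.0035  0.2442] rows 6
```

```bash
python3 - <<'E'
from h import *
goal(.445,-.335,.275,16.4,30)
E
```

```text
delta [-0.2371  0.3294  0.014 ] [-0.0653  0.5245  0.2383] rows 7
```

Request:
{"fn": "move_arm", "kwargs": {
  "deltas": [-0.237,0.329,0.014,-0.065,0.5245,0.238,0,-0.237,0.329,0.014,-0.065,0.5245,0.238,0,-0.237,0.329,0.014,-0.065,0.5245,0.238,0,-0.237,0.329,0.014,-0.065,0.5245,0.238,0,-0.237,0.329,0.014,-0.065,0.5245,0.238,0,-0.237,0.329,0.014,-0.065,0.5245,0.238,0,-0.237,0.329,0.014,-0.065,0.5245,0.238,0,-0.237,0.329,0.014,-0.065,0.5245,0.238,0,-0.237,0.329,0.014,-0.065,0.5245,0.238,0,-0.237,0.329,0.014,-0.065,0.5245,0.238,0]
}}

```text
t: 17.88
tool_pos: [0.4461, -0.3334, 0.277]
orientation: [-2.933, -0.425, -0.791]
force: [-0.2, 0.1, -5.9]
opening: 0.026
gripper_force: 58.0
```

```bash
python3 - <<'E'
from h import *
s,p,d=shot('wrist','w4');P=cloud('wrist',s,d);np.save('w4',P)
print(s['t'],s['tool_pos'],Rn.from_rotvec(s['orientation']).as_matrix().round(3).tolist(),s['force'].round(1))
E
```

```text
17.875 [ 0.44605251 -0.3333674   0.27698134] [[0.829, 0.284, 0.482], [0.246, -0.959, 0.142], [0.503, 0.001, -0.864]] [-0.2  0.1 -5.9]
```

View pics/w4.png

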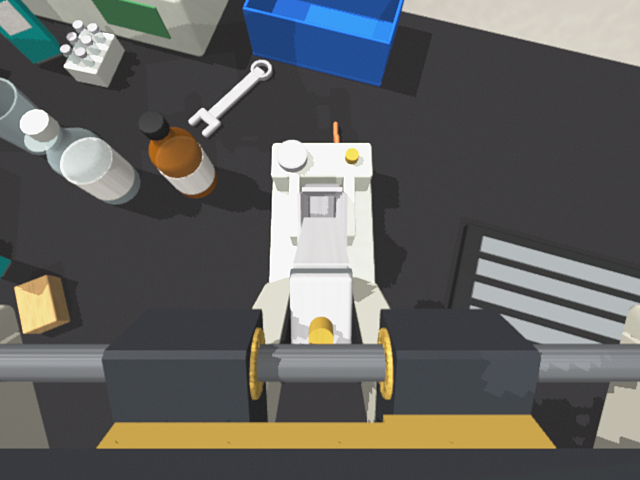

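The w4 picture shows the sleeve mouth at (322,200), dead ahead of the held cartridge at (320,310). I'll measure it in the sleeve-tilted frame.

```bash
python3 - <<'E'
from h import *
Wr=np.load('w4.npy').reshape(-1,3)
W=Wr[np.isfinite(Wr).all(1)]
k=(abs(W[:,2]-.02)<.003)&(W[:,0]>.45)&(W[:,0]<.72)&(W[:,1]<-.18)&(W[:,1]>-.42)
r=cv2.minAreaRect(W[k][:,:2].astype(np.float32)*1000);print('base',k.sum(),r)
k=(abs(W[:,2]-.07)<.002)&(W[:,0]>.55)&(W[:,0]<.72)&(W[:,1]<-.15)&(W[:,1]>-.42)
r=cv2.minAreaRect(W[k][:,:2].astype(np.float32)*1000);print('house',k.sum(),r)
a=np.radians(16.4)
S=np.vstack([np.load(n+'.npy').reshape(-1,3) for n in('scene','side')]);S=S[np.isfinite(S).all(1)]
def fr(Q):
    x=Q[:,0]*np.cos(a)+Q[:,1]*np.sin(a);y=-Q[:,0]*np.sin(a)+Q[:,1]*np.cos(a);z=Q[:,2]
    return np.c_[x*np.cos(np.pi/6)+z*.5,y,-x*.5+z*np.cos(np.pi/6)]
Ts=fr(np.array([[.44605,-.33337,.27698]]))[0];print('tcp',Ts.round(4))
# floor guess x'=.459,z=.045
g=np.array([.459*.866+.0225,-.4475,-.2295+.039]);print('guess',g.round(4))
for nm,Q in(('wrist',W),('fixed',S)):
    F=fr(Q);F=F[(abs(F[:,1]-g[1])<.045)&(abs(F[:,0]-g[0])<.06)&(F[:,2]-g[2]>-.03)&(F[:,2]-g[2]<.1)]-g
    for z0 in np.arange(-.01,.1,.01):
        q=F[(F[:,2]>z0)&(F[:,2]<z0+.01)]
        if len(q)<10:continue
        c=q[abs(q[:,1])<.01]
        hx=np.histogram(c[:,0],bins=np.arange(-.06,.061,.004))[0];hy=np.histogram(q[:,1],bins=np.arange(-.044,.045,.004))[0]
        print(nm,round(z0,3),'X',hx.tolist(),'Y',hy.tolist())
E
```

```text
base 3458 ((553.4666748046875, -300.8177490234375), (130.90420532226562, 129.94668579101562), 16.505218505859375)
house 2953 ((592.50341796875, -289.1895446777344), (110.01792907714844, 118.17980194091797), 16.68268585205078)
tcp [ 0.4276 -0.4457  0.073 ]
guess [ 0.42   -0.4475 -0.1905]
wrist -0.01 X [0, 0, 0, 0, 0, 0, 0, 0, 0, 0, 0, 0, 0, 0, 48, 47, 55, 56, 48, 48, 32, 0, 0, 0, 10, 42, 44, 47, 68, 50] Y [98, 97, 77, 49, 36, 62, 51, 63, 116, 127, 121, 111, 146, 112, 111, 82, 48, 45, 14, 14, 36, 58]
wrist 0.0 X [0, 0, 0, 0, 0, 0, 0, 0, 0, 0, 0, 0, 0, 0, 0, 0, 0, 0, 0, 0, 0, 0, 0, 0, 15, 0, 9, 19, 0, 0] Y [31, 29, 71, 73, 48, 21, 2, 6, 7, 8, 12, 6, 8, 6, 5, 30, 4, 19, 72, 87, 96, 73]
wrist 0.01 X [0, 0, 0, 0, 0, 0, 0, 0, 0, 0, 0, 0, 0, 0, 0, 0, 0, 0, 0, 0, 0, 0, 0, 0, 17, 0, 0, 0, 0, 0] Y [0, 0, 46, 70, 18, 2, 1, 3, 8, 3, 4, 3, 4, 3, 4, 4, 2, 0, 11, 65, 65, 8]
wrist 0.02 X [0, 0, 0, 0, 0, 0, 0, 0, 0, 0, 0, 0, 0, 0, 0, 0, 0, 0, 0, 0, 0, 0, 0, 0, 18, 0, 0, 0, 0, 0] Y [0, 0, 56, 59, 42, 0, 0, 4, 21, 3, 4, 3, 4, 3, 4, 4, 2, 0, 18, 62, 69, 7]
wrist 0.03 X [0, 0, 0, 0, 0, 0, 0, 0, 0, 0, 0, 0
[... 1909 characters left out ...]
2, 2, 0, 0, 0, 0, 0, 0, 0, 0, 0, 0, 19, 36, 4, 0, 0, 0, 0] Y [0, 0, 0, 0, 0, 6, 234, 13, 17, 18, 22, 20, 20, 20, 189, 19, 1, 0, 0, 0, 0, 0]
fixed 0.06 X [0, 0, 0, 0, 0, 0, 0, 0, 0, 4, 61, 27, 4, 0, 0, 0, 0, 0, 0, 0, 0, 0, 20, 15, 34, 4, 0, 0, 0, 0] Y [0, 0, 0, 0, 0, 5, 183, 27, 33, 34, 37, 31, 35, 27, 217, 73, 1, 0, 0, 0, 0, 0]
fixed 0.07 X [0, 0, 0, 0, 0, 0, 0, 0, 41, 77, 49, 3, 0, 0, 0, 0, 0, 0, 0, 0, 0, 0, 1, 39, 63, 35, 3, 0, 0, 0] Y [0, 0, 0, 0, 35, 192, 74, 63, 61, 70, 57, 68, 63, 59, 71, 275, 199, 37, 0, 0, 0, 0]
fixed 0.08 X [0, 0, 0, 0, 0, 0, 0, 0, 1, 3, 0, 0, 0, 0, 0, 0, 0, 0, 0, 0, 0, 0, 0, 0, 2, 0, 0, 0, 0, 0] Y [0, 0, 0, 0, 2, 10, 3, 2, 3, 0, 1, 2, 1, 0, 3, 0, 15, 0, 0, 0, 0, 0]
```

```bash
cat > m.py <<'E'
from h import *
a=np.radians(16.5);c30=np.cos(np.pi/6)
def fr(Q):
    x=Q[:,0]*np.cos(a)+Q[:,1]*np.sin(a);y=-Q[:,0]*np.sin(a)+Q[:,1]*np.cos(a);z=Q[:,2]
    return np.c_[x*c30+z*.5,y,-x*.5+z*c30]
E
python3 - <<'E'
from m import *
L=lambda n:(lambda q:q[np.isfinite(q).all(1)])(np.load(n+'.npy').reshape(-1,3))
print('tcp',fr(np.array([[.44605,-.33337,.27698]]))[0].round(4))
g=np.array([.420,-.4475,-.1905])
g=fr(np.array([[.459*np.cos(np.radians(16.4))+.4475*np.sin(np.radians(16.4)),.459*np.sin(np.radians(16.4))-.4475*np.cos(np.radians(16.4)),.045]]))[0];print('g',g.round(4))
for n in('w4','scene','side'):
    F=fr(L(n))-g
    def st(nm,k,ax):
        if k.sum()>5: print(n,nm,k.sum(),np.percentile(F[k][:,ax],[2,10,50,90,98]).round(4).tolist())
    X,Y,Z=F.T
    st('floor z',(abs(Y)<.01)&(X>0)&(X<.015)&(abs(Z)<.015),2)
    for z0,z1 in((.005,.03),(.03,.062)): st('farwall X %s'%z0,(abs(Y)<.01)&(X>.015)&(X<.045)&(Z>z0)&(Z<z1),0)
    st('nearwall X',(abs(Y)<.01)&(X<-.01)&(X>-.03)&(Z>.03)&(Z<.06),0)
    st('Y-',(abs(X)<.022)&(Y<-.008)&(Y>-.025)&(Z>.02)&(Z<.062),1)
    st('Y+',(abs(X)<.022)&(Y>.008)&(Y<.025)&(Z>.02)&(Z<.062),1)
    st('rimz',(abs(Y)<.04)&(X>-.05)&(X<.045)&(Z>.06)&(Z<.1),2)
    st('rimY',(abs(Y)<.04)&(X>-.02)&(X<.045)&(Z>.074)&(Z<.085),1)
    st('rimX',(abs(Y)<.012)&(X>-.06)&(X<.05)&(Z>.074)&(Z<.085),0)
E
```

```text
tcp [ 0.4269 -0.4463  0.0734]
g [ 0.4193 -0.4483 -0.1901]
w4 floor z 190 [-0.0068, -0.0063, -0.0053, -0.0042, -0.0037]
w4 farwall X 0.005 36 [0.0364, 0.0364, 0.0366, 0.0367, 0.0367]
w4 Y- 31 [-0.0118, -0.0118, -0.0118, -0.0117, -0.0117]
w4 Y+ 16 [0.0172, 0.0172, 0.0172, 0.0173, 0.0173]
w4 rimz 1108 [0.065, 0.0674, 0.0753, 0.0772, 0.078]
w4 rimY 687 [-0.0221, -0.0211, -0.0007, 0.0261, 0.0273]
w4 rimX 131 [0.0365, 0.0375, 0.0396, 0.0415, 0.0416]
scene farwall X 0.005 138 [0.0328, 0.034, 0.0367, 0.0388, 0.04]
scene farwall X 0.03 180 [0.0333, 0.0344, 0.0364, 0.0389, 0.0403]
scene nearwall X 27 [-0.0188, -0.0175, -0.016, -0.0127, -0.0115]
scene Y- 55 [-0.0189, -0.0188, -0.0186, -0.0109, -0.0093]
scene Y+ 15 [0.0082, 0.0086, 0.0118, 0.0149, 0.0152]
scene rimz 540 [0.0606, 0.0628, 0.0719, 0.0777, 0.0788]
scene rimY 169 [-0.0237, -0.0222, 0.0027, 0.0225, 0.0251]
scene rimX 75 [-0.0251, -0.022, 0.0364, 0.0423, 0.0453]
side farwall X 0.005 11 [0.0349, 0.0349, 0.035, 0.035, 0.035]
side farwall X 0.03 7 [0.0349, 0.0349, 0.035, 0.035, 0.035]
side nearwall X 22 [-0.0173, -0.0172, -0.0171, -0.017, -0.017]
side Y- 651 [-0.0201, -0.0198, -0.0191, -0.0184, -0.0179]
side Y+ 533 [0.0124, 0.0141, 0.0149, 0.0157, 0.0161]
side rimz 1527 [0.0609, 0.0637, 0.0742, 0.0792, 0.0801]
side rimY 598 [-0.0246, -0.0234, 0.0113, 0.0223, 0.0247]
side rimX 191 [-0.0272, -0.0261, -0.021, 0.0393, 0.0403]
```

```bash
python3 - <<'E'
from m import *
s=robot.read_state();R=Rn.from_rotvec(s['orientation'])
P=np.load('w4.npy').reshape(-1,3);T=R.inv().apply(P-s['tool_pos'])
for z0 in(-.02,.02,.05,.08,.1):
    q=T[(T[:,2]>z0)&(T[:,2]<z0+.015)&(abs(T[:,1])<.03)&(abs(T[:,0]-.022)<.004)];
    if len(q):print(z0,len(q),np.percentile(q[:,1],[0,3,97,100]).round(4),np.median(q[:,0]).round(4))
print(fr(s['tool_pos'][None])[0].round(4))
Rg=Rn.from_euler('z',16.5,degrees=True)*Rn.from_euler('y',-30,degrees=True)*Rn.from_matrix(np.diag([1,-1,-1.]))
print((R.inv()*Rg).as_rotvec().round(4))
E
```

```text
-0.02 747 [-0.0152 -0.0143  0.0105  0.0114] 0.0215
0.02 366 [-0.0148 -0.014   0.0104  0.0111] 0.0213
0.05 234 [-0.0147 -0.014   0.0103  0.0112] 0.0212
0.08 170 [-0.0147 -0.0141  0.0104  0.0111] 0.0211
0.1 34 [-0.0141 -0.0134  0.0103  0.0111] 0.0211
[ 0.4271 -0.4464  0.0736]
[ 0.001  -0.0036  0.0007]
```

Request:
{"fn": "move_arm", "kwargs": {
  "deltas": [0.006,0.001,0.03,0,-0.002,0,0,0.006,0.001,0.06,0,-0.002,0,0,0.006,0.001,0.07,0,-0.002,0,0,0.006,0.001,0.07,0,-0.002,0,0,0.006,0.001,0.07,0,-0.002,0,0]
}}

```text
t: 18.55
tool_pos: [0.4852, -0.3247, 0.2212]
orientation: [-2.936, -0.425, -0.791]
force: [0.4, -0.3, -5.8]
opening: 0.0257
gripper_force: 58.0
```

```bash
python3 - <<'E'
from m import *
for i in range(2): s,p,d=shot('side','s2')
print(s['t'],fr(s['tool_pos'][None])[0].round(4),s['force'].round(1))
s,p,d=shot('wrist')
P=cloud('wrist',s,d).reshape(-1,3);R=Rn.from_rotvec(s['orientation']);T=R.inv().apply(P-s['tool_pos'])
for z0 in(0,.05,.08):
    q=T[(T[:,2]>z0)&(T[:,2]<z0+.015)&(abs(T[:,1])<.03)&(abs(T[:,0]-.022)<.004)];
    if len(q):print(z0,len(q),np.percentile(q[:,1],[3,97]).round(4),np.median(q[:,0]).round(4))
F=fr(P);F=F[np.isfinite(F).all(1)];g=np.array([.4324,-.4456,-.1951]);F=F-g;X,Y,Z=F.T
k=(abs(Y)<.01)&(X>.0)&(X<.045)&(Z>.005)&(Z<.062);print('far',k.sum(),np.median(F[k][:,0]))
k=(abs(Y)<.035)&(X>.01)&(X<.045)&(Z>.074)&(Z<.09);print('rimY',np.percentile(Y[k],[1,99]),'rimZ',np.percentile(Z[k],98))
im=cv2.imread('pics/s2.png')[270:470,230:470];cv2.imwrite('pics/s2c.png',cv2.resize(im,None,fx=2.5,fy=2.5))
E
```

```text
18.6 [ 0.4335 -0.4493  0.0052] [-0.8 -0.4 -6.1]
0 509 [-0.014   0.0105] 0.0216
0.05 233 [-0.014   0.0103] 0.0215
0.08 173 [-0.0139  0.0105] 0.0213
far 177 0.02340852879216726
rimY [-0.02439881  0.02429594] rimZ 0.08312408503233101
```

View pics/s2c.png

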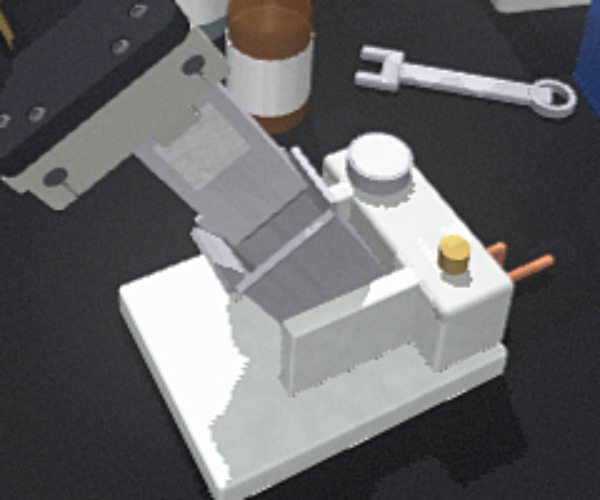

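Request:
{"fn": "move_arm", "kwargs": {
  "deltas": [-0.0005,-0.0017,0.004,0,0,0,0,-0.0005,-0.0017,0.012,0,0,0,0,-0.0005,-0.0017,0.02,0,0,0,0,-0.0005,-0.0017,0.025,0,0,0,0,-0.0005,-0.0017,0.025,0,0,0,0]
}}

```text
t: 19.32
tool_pos: [0.4952, -0.3192, 0.1962]
orientation: [-2.935, -0.423, -0.785]
force: [-3.7, -2.5, -8.0]
opening: 0.0256
gripper_force: 58.0
```

```bash
cat >> m.py <<'E'
def rep():
    s=robot.read_state();f=s['force']-np.array([0,0,-6.2])
    R=Rn.from_rotvec(s['orientation'])
    Rg=Rn.from_euler('z',16.5,degrees=True)*Rn.from_euler('y',-30,degrees=True)*Rn.from_matrix(np.diag([1,-1,-1.]))
    rel=fr(s['tool_pos'][None])[0]-np.array([.4324,-.4456,-.1951]);rel[2]-=.108
    print(round(s['t'],2),'rel',rel.round(4),'F sleeve',fr(f[None])[0].round(1),'rot err(tool)',(R.inv()*Rg).as_rotvec().round(4),'tq',s['wrist_torque'].round(2))
E
python3 -c "
from m import *
rep();robot.read_camera('side');rep()"
```

```text
19.32 rel [-0.0016 -0.0011  0.0649] F sleeve [-4.6 -1.3  0.6] rot err(tool) [ 0.0005  0.0009 -0.0013] tq [-0.83  2.03 -0.18]
19.38 rel [-0.0015 -0.001   0.0649] F sleeve [-4.4 -1.   1.1] rot err(tool) [ 0.0004  0.0007 -0.0013] tq [-0.86  2.12 -0.13]
```

Request:
{"fn": "move_arm", "kwargs": {
  "deltas": [-0.001,0.0003,0.005,0,0,0,0,-0.001,0.0003,0.01,0,0,0,0,-0.001,0.0003,0.015,0,0,0,0,-0.001,0.0003,0.02,0,0,0,0,-0.001,0.0003,0.02,0,0,0,0]
}}

```text
t: 20.0
tool_pos: [0.5043, -0.3166, 0.1785]
orientation: [-2.934, -0.423, -0.786]
force: [-2.4, -2.4, -10.7]
opening: 0.0254
gripper_force: 58.0
```

```bash
python3 -c "
from m import *
rep();robot.read_camera('side');rep()"
```

```text
20.0 rel [-0.0023 -0.0012  0.0449] F sleeve [-4.8 -1.6 -2.4] rot err(tool) [ 0.0001  0.0001 -0.0015] tq [-0.94  2.17 -0.12]
20.05 rel [-0.0022 -0.0012  0.045 ] F sleeve [-5.7 -0.7 -2.7] rot err(tool) [ 0.0001  0.0001 -0.0015] tq [-0.92  2.21 -0.13]
```

Request:
{"fn": "move_arm", "kwargs": {
  "deltas": [-0.001,0.0004,0.006,0,0,0,0,-0.001,0.0004,0.012,0,0,0,0,-0.001,0.0004,0.018,0,0,0,0,-0.001,0.0004,0.024,0,0,0,0,-0.001,0.0004,0.03,0,0,0,0,-0.001,0.0004,0.03,0,0,0,0]
}}

```text
t: 20.8
tool_pos: [0.5183, -0.313, 0.1526]
orientation: [-2.934, -0.423, -0.787]
force: [-2.1, -2.0, -11.0]
opening: 0.0261
gripper_force: 58.0
```

```bash
python3 -c "
from m import *
rep();robot.read_camera('side');rep()"
```

```text
20.8 rel [-0.0027 -0.0017  0.0152] F sleeve [-4.7 -1.4 -2.9] rot err(tool) [ 0.0004 -0.0008 -0.0013] tq [-0.81  2.   -0.1 ]
20.85 rel [-0.0026 -0.0017  0.0153] F sleeve [-5.2  0.1 -3.7] rot err(tool) [ 0.0004 -0.0007 -0.0012] tq [-0.79  2.1  -0.14]
```

Sliding well, 15 mm to go. I'll approach the stop gently.

Request:
{"fn": "move_arm", "kwargs": {
  "deltas": [-0.0005,0,0.004,0,0,0,0,-0.0005,0,0.008,0,0,0,0,-0.0005,0,0.011,0,0,0,0,-0.0005,0,0.011,0,0,0,0]
}}

```text
t: 21.35
tool_pos: [0.5233, -0.3119, 0.1435]
orientation: [-2.935, -0.424, -0.788]
force: [-3.0, -3.7, -9.7]
opening: 0.0253
gripper_force: 58.0
```

```bash
python3 -c "
from m import *
rep();robot.read_camera('side');rep()"
```

```text
21.35 rel [-0.0028 -0.0021  0.0048] F sleeve [-5.2 -2.7 -1.1] rot err(tool) [ 0.0014 -0.0011 -0.0009] tq [-0.88  1.94 -0.16]
21.4 rel [-0.0028 -0.0022  0.0049] F sleeve [-6.2 -1.4 -1.1] rot err(tool) [ 0.0015 -0.0012 -0.001 ] tq [-0.97  2.08 -0.2 ]
```

Request:
{"fn": "move_arm", "kwargs": {
  "deltas": [0,0.0005,0.002,0,0,0,0,0,0.0005,0.004,0,0,0,0,0,0.0005,0.004,0,0,0,0]
}}

```text
t: 21.78
tool_pos: [0.5253, -0.3119, 0.1402]
orientation: [-2.935, -0.424, -0.788]
force: [-5.5, -2.6, -8.3]
opening: 0.0253
gripper_force: 58.0
```

```bash
python3 -c "
from m import *
rep();robot.read_camera('side');rep()"
```

```text
21.77 rel [-0.0028 -0.0027  0.001 ] F sleeve [-6.2 -1.   1.2] rot err(tool) [ 0.0014 -0.0011 -0.0008] tq [-0.87  2.21 -0.1 ]
21.82 rel [-0.0028 -0.0027  0.001 ] F sleeve [-6.3 -0.8  0.4] rot err(tool) [ 0.0015 -0.0011 -0.0009] tq [-0.83  2.22 -0.05]
```

Request:
{"fn": "move_arm", "kwargs": {
  "deltas": [0,0,0.0015,0,0,0,0,0,0,0.003,0,0,0,0,0,0,0.003,0,0,0,0]
}}

```text
t: 22.2
tool_pos: [0.526, -0.3121, 0.1394]
orientation: [-2.935, -0.426, -0.787]
force: [-26.4, -0.7, 9.6]
opening: 0.0257
gripper_force: 58.0
```

```bash
python3 -c "
from m import *
rep();robot.read_camera('side');rep()"
```

```text
22.2 rel [-0.0027 -0.003  -0.    ] F sleeve [-14.2   6.9  26.5] rot err(tool) [ 0.0014 -0.0002  0.0005] tq [0.44 3.73 0.93]
22.25 rel [-0.0028 -0.003  -0.0001] F sleeve [-13.3   7.7  26.4] rot err(tool) [ 0.0014 -0.0003  0.0004] tq [0.44 3.64 0.92]
```

Firm stop (+26 N) exactly at the predicted floor. I'll release and back out along the axis.

Request:
{"fn": "move_arm", "kwargs": {
  "deltas": [0,0,-0.001,0,0,0,0,0,0,-0.001,0,0,0,0.5,0,0,-0.001,0,0,0,0.5,0,0,-0.001,0,0,0,0.5,0,0,-0.03,0,0,0,0.5,0,0,-0.08,0,0,0,0.5,0,0,-0.13,0,0,0,0.5,0,0,-0.13,0,0,0,0.5,0,0,-0.13,0,0,0,0.5]
}}

```text
t: 23.38
tool_pos: [0.4647, -0.3296, 0.2501]
orientation: [-2.935, -0.424, -0.79]
force: [-0.1, 0.4, -0.9]
opening: 0.0467
gripper_force: 0.0
```

```bash
python3 - <<'E'
from m import *
s,p,d=shot('wrist','w5');P=cloud('wrist',s,d).reshape(-1,3)
F=fr(P);F=F[np.isfinite(F).all(1)]-np.array([.4324,-.4456,-.1951]);X,Y,Z=F.T
k=(abs(X)<.03)&(abs(Y)<.02)&(Z>.1)&(Z<.15);q=F[k]
print(s['t'],k.sum(),'top z med (want .130)',np.median(Z[k]))
t=q[abs(q[:,2]-np.median(q[:,2]))<.003];r=cv2.minAreaRect(t[:,:2].astype(np.float32)*1000);print(r)
k=(abs(Y)<.008)&(X>.015)&(X<.03)&(Z>.088)&(Z<.126);print('slope',np.polyfit(Z[k],X[k],1) if k.sum()>10 else k.sum())
k=(abs(Y)<.03)&(X>.028)&(X<.045)&(Z>.074)&(Z<.09);print('rimZ',np.percentile(Z[k],98))
s2,p,d=shot('side','s3');Q=cloud('side',s2,d).reshape(-1,3);s3,p,d=shot('scene','s4');Q2=cloud('scene',s3,d).reshape(-1,3)
for n,q in(('side',Q),('scene',Q2)):
    for c in((.537,.291),(.62,.301)):
        t=q[(np.hypot(q[:,0]-c[0],q[:,1]-c[1])<.035)&(q[:,2]>.129)&(q[:,2]<.138)]
        print(n,c,len(t),np.median(t,axis=0).round(3))
a_=cv2.imread('pics/s3.png')[130:450,180:500];b=cv2.imread('pics/s4.png')[120:440,120:520]
cv2.imwrite('pics/fin.png',np.hstack([a_,b]))
E
```

```text
23.375 2069 top z med (want .130) 0.1302239738307738
((-8.39310073852539, -1.6069259643554688), (25.76893424987793, 43.35551834106445), 89.12279510498047)
slope 0
rimZ 0.08234745859709627
side (0.537, 0.291) 123 [0.532 0.282 0.134]
side (0.62, 0.301) 115 [0.614 0.293 0.133]
scene (0.537, 0.291) 218 [0.542 0.287 0.134]
scene (0.62, 0.301) 232 [0.624 0.297 0.134]
```

View pics/fin.png

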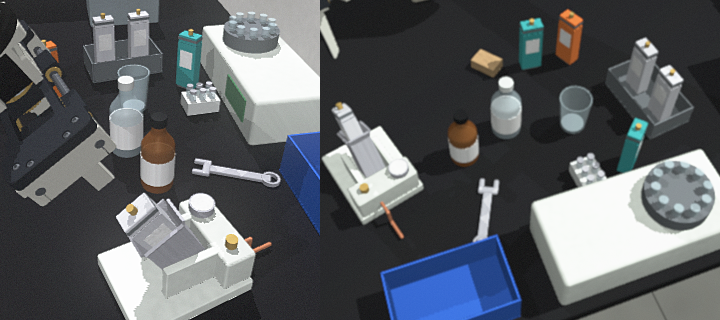

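The full can is home with 48 mm showing. The sleeve play limits its tilt to about 0.047 rad, under the 0.07 allowed. Both spent cans stand upright in the tray at (105,35) and (137,35) in the left half of the picture, and the bystanders are in place.

```bash
python3 -c "
from plant import robot
print(robot.close_job())"
```

```text
the job is handed in; nothing more can be done
None
```

I handed the job in at about 23.5 s of the 72 s allowed: the full cartridge (6.6 N in the gripper) is home against the stop in the leaning sleeve, both spent ones (about 2.5–3 N each) stand upright in the grey tray, and the hand-in returned no verdict.

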